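# Close the nut grinder to its half-turn pulse position and hold it

### The arm

A 6-joint arm with a two-finger parallel gripper is mounted at the origin on the work surface. World frame = base frame: x ahead of the robot, y to its left, z up, the work surface at z = 0. Lengths are in m, angles in rad, forces in N, time in s.
With the tool pointing down it reaches from about 0.425 to 1.125 m from the base axis. Payload 14.9 kg.
Tool frame: the origin (TCP) lies at the very end of the fingers, on their centre line; the grasp point (between the pads) lies 19 mm behind it; z points along the fingers, y is the line along which they close (so a half turn about z gives the same grasp; the last joint's range is limited). The gripper opens to 91 mm and grips with 3 to 60 N. Pads are 32 mm wide; open, the fingers measure 118 mm over their backs; the gripper's body (76 mm by 178 mm) begins 60 mm behind the grasp point.
Start: joints at [1.125, 0.379, 1.734, -0, 1.028, -0.033], TCP at [0.281, 0.641, 0.214] pointing down, gripper open.
Joint ranges: [-2.77, 2.77], [-0.74, 2.19], [0, 2.66], [-1.06, 4.2], [0.31, 2.87], [-3.08, 3.08]. Speed limits (rad/s): [1.89, 1.89, 2.39, 3.14, 3.14, 3.14].

### API

Orientations are given as a rotation vector (axis times angle).
In Python, from station import telemetry, get_image, camera_info, ticket gives the robot as it stands.
- The arm moves only by the tool jog_arm, never from a script. Its argument "motion" is text: rows parted by semicolons, each of 7 numbers parted by spaces: the shift along the world's x, y, z normalised to -1 to 1, where 1 is 0.2 m, then the turn, a rotation vector about the world's x, y, z normalised to -1 to 1, where 1 is 180 degrees, then the closure, from -1 (fully open) to 1 (shut). In form: dx dy dz rx ry rz hand; .... A call has 1 to 20 rows; each row shifts and turns the commanded pose from where the row before left it; what a row does not reach is not made up. A row lasts 1/8 s, in which the tool goes at most 62.5 mm and 10.7 degrees, less where a joint would pass 70% of its speed; a pose out of reach is approached as far as the arm can. A call with a number of a shift or a turn outside -1 to 1 is refused whole. A call with a gripper value outside its range is refused whole. The fingers move at their own pace and stop on an object; the grip force is fixed at half the most. Time passes only in rows, so rows that do not move let the fingers close. It gives the time, the measured TCP pose, the force, the opening and the grip force at its end, in the units of the state.
- telemetry.sense(): the state, without advancing time (a new reading comes with each control period).
- get_image(name): name is "side" or "top" or "wrist"; returns the picture (384x512x3 uint8, red, green, blue); there is no depth.
- camera_info(name): a dict with "vfov" (degrees; the focal length in pixels is half the picture's height over the tangent of half this angle, whatever the lens; pixels are square), "cx", "cy" (the principal point, pixels), "R" (3x3) and "t" (3): a world point X has camera coordinates R X + t. Camera axes: x right, y down, z forward; pixel columns grow to the right and rows downward; lengths in m; the calibration is good to about 2 mm. A picture is of the moment at which its call begins: read the wrist's pose just before it. camera_info takes no time and is no camera call; for the wrist camera it gives the pose at the moment of the call.
- ticket.hand_in(): hands the job in; it is judged then, once.
The state is a dict: "time": time; "joints": joint angles; "qd": joint speeds; "tau": joint torques, N m; "position": TCP position; "orientation": TCP orientation; "force": force on the tool from outside, world axes, zero at the start; "ft_torque": the same for the moment, N m; "gripper_width": opening from 0.0 (shut) to 1.0 (fully open); "grip_force": force on a finger pad.
Only numpy, scipy, OpenCV 4.12 (cv2) and the standard library are available. Lean on these libraries where they do the work, as an engineer would, in place of code of your own. Each camera call takes 0.05 s, during which the arm holds its last target. There are 200 camera calls.

### The job

On the patisserie counter, first turn the brass turnbutton clockwise until it points straight at the burgundy nut grinder, over its black foot, so that the grinder is secured. Then pick up the grinder's grey lid with the black bar grip, drop its lugs fully home into the grinder with the bar pointing at the white marks, and twist it clockwise to the amber marks, halfway to the lock and never on towards the red lock marks; leave the other things on the counter where they are. The lid is sprung and turns back if let go, so finish while still holding it at the amber marks.

Things in the scene. Friction and masses are not known exactly. Their poses are not given: they have to be found in the camera images.
- grinder: Nut grinder, fixed. Origin: centre of its underside on the counter (z 0), on its axis. Steel plate 10 mm thick (x -85 to 85, y -90 to 195 mm), black foot radius 75 up to z 20 mm, burgundy body radius 54 to 60 up to the rim at z 101.5 mm. White, amber and red marks on the rim, each repeated straight across (listed below).
- grinder_mouth (a point): On the grinder's axis, 84 mm above the counter: on the disc inside, where the lid's underside rests when fully home. Axes as the grinder's. The mouth has radius 34 mm, ringed by steel ledges 5 mm thick, top at the rim, with two gaps for the lid's lugs on the grinder's +x and -x axis, about 21 mm wide, open out to radius 45 mm.
- white_mark (a point): The white insertion mark at the grinder's +x, on the rim 50 mm from its axis; another lies straight across.
- amber_mark (a point): An amber halfway mark on the rim, 50 mm from the axis, 45 degrees clockwise (from above) of white_mark; another lies straight across.
- red_mark (a point): A red lock mark on the rim, 50 mm from the axis, 90 degrees clockwise of white_mark; another lies straight across.
- drive_ring (a joint): Sprung disc in the grinder, turned by the lid's lugs; rad, positive clockwise from above. Rests at 0; spring 0.3 N m per rad. A lid put in at the white marks turns freely about 0.13 rad, then its lugs meet the disc's teeth and the disc follows. Reads about 0.66 with the lid at the amber marks (turned 45 degrees); beyond 1.10 the lid runs into its lock: job spoilt. Stop at 1.45.
- turnbutton (a joint): Brass turnbutton on the grinder's plate, rad, positive clockwise from above. Pivot on the grinder's +y axis, 150 mm from the grinder's axis. At 0 its arm points along the grinder's +x; at 1.571 straight at the grinder (along -y), its tip over the black foot; stop at 1.6. Stays where it is left (friction about 0.1 N m).
- turnbutton_grip (a point): On the turnbutton's pivot axis, 54 mm above the counter, in its raised finger bar (50 mm long, 16 mm wide, 30 to 62 mm above the counter): grip here. Turns with the turnbutton: x runs along the bar to the arm's tip (arm 20 mm wide, 8 mm thick, under the bar, reaching 90 mm from the pivot).
- lid: The grinder's loose lid, about 0.12 kg, right way up. Origin: centre of its underside. Plug radius 32.5 mm (28 mm at the very bottom, tapering over 5 mm), grey flange radius 46 mm from z 20 to 26 mm, black bar grip on top (64 mm long along x, 24 mm wide along y, z 26 to 58 mm). A white line on the flange lies at each end of the bar.
- lid_lug (a point): Outer end of the steel lug on the lid's +x side, 41 mm from its axis, 7 mm above its underside; another lies straight across. Lugs lie below the bar's ends, 12 mm wide, z 4 to 10 mm. Either way round fits. Once turned, they are under the grinder's ledges with 2.5 mm of play in height.
- lid_grip (a point): Where to grip the lid: centre of its bar grip, 48 mm above the lid's underside; axes as the lid's.
- jar_lid: Bystander: round wooden jar lid with a small knob, radius 44 mm, 43 mm tall; not the grinder's lid. Origin: centre of its underside.
- tart: Bystander: small round tart, radius 45 mm, 38 mm tall. Origin: centre of its underside.
- cake: Bystander: red cake of radius 55 mm on a white board 120 mm square, 57 mm tall. Origin: centre of its underside.
- nut_jar: Bystander: closed green jar with brass cap, radius 42 mm, 120 mm tall. Origin: centre of its underside.
- spoon: Bystander: spoon with a wooden handle lying flat on the counter.
- price_card: Bystander: pink price card in a wooden holder, 90 mm wide, 67 mm tall. Origin: centre of its underside.

How it is judged:
On the way, in this order (a step that is already met when the one before it is completed fails the run):
1. the turnbutton is turned over the grinder's foot (value of joint turnbutton above 1.35 rad), for 0.2 s.
2. the lid is fully home in the mouth, its bar at the white marks (value of joint turnbutton above 1.35 rad and horizontal distance between lid and grinder_mouth below 0.004 m and z of lid in the frame of grinder_mouth between -0.004 and 0.0035 m and angle between lid's own z axis and vertical below 0.08 rad and angle between the x axis of lid and the x axis of grinder, either way round below 0.3 rad), for 0.1 s.
At the end, for the whole second after the job is handed in: Turnbutton points at the grinder (joint over 1.35 rad); lid fully home (4 mm off axis, 3.5 mm in height, 0.08 rad tilt at most), held still by the fingers (over 2 N), its bar 45 degrees clockwise of the white marks within 10 degrees (drive ring 0.485 to 0.84 rad) (value of joint turnbutton above 1.35 rad and horizontal distance between lid and grinder_mouth below 0.004 m and z of lid in the frame of grinder_mouth between -0.004 and 0.0035 m and angle between lid's own z axis and vertical below 0.08 rad and value of joint drive_ring between 0.485 and 0.84 rad and angle between the x axis of lid and the x axis of grinder, either way round between 0.61 and 0.96 rad and velocity of joint drive_ring between -0.1 and 0.1 rad/s and contact force between the fingers and lid above 2 N); the arm keeps its last pose, push and grip.
It fails at once if the lid is twisted on into its lock (drive ring beyond 1.10 rad) (value of joint drive_ring above 1.1 rad).
It fails at once if another thing on the counter is disturbed (moved over 30 mm) (distance of any of jar_lid, tart, cake, nut_jar, spoon, price_card from where it was at the start of the episode above 0.03 m).
It also fails if it takes over 64 s, if anything falls off the work surface, if the arm or the gripper's body presses on something with over 40 N, if the wrist force passes 120 N, or if a joint passes its speed limit or range.

## Working session

There is one attempt and no reset: what is moved stays moved. The work goes in short steps, Python scripts to look and compute and a tool call to move; the robot and the scene stay as the last step left them, time stands still between calls to the robot, and variables do not carry over. Pictures are saved under pics/ and viewed, at most 10 in all, crops included, and the job is handed in when it is done.

Besides the shell and the picture viewer there is one more tool, called as a command line: name --argument value ..., lists and objects as JSON in quotes. jog_arm: Moves the arm, as the interface text tells. Its arguments: {"type":"object","properties":{"motion":{"type":"string"}},"required":["motion"]}

```bash
mkdir -p pics; ls; python3 - <<'E'
from station import telemetry,get_image,camera_info
import cv2,numpy as np
for n in ("top","side"):
    im=get_image(n); cv2.imwrite(f"pics/{n}0.png",cv2.cvtColor(im,cv2.COLOR_RGB2BGR))
    c=camera_info(n); print(n,c)
s=telemetry.sense(); print(s)
E
```

```text
pics
top {'vfov': 52.00031718775792, 'cx': 256.6406780185561, 'cy': 188.79211830929367, 'R': array([[-3.10624074e-02, -9.99517439e-01,  1.24443439e-04],
       [-9.81567235e-01,  3.04810715e-02, -1.88670791e-01],
       [ 1.88575953e-01, -5.98271858e-03, -9.82040385e-01]]), 't': array([0.04833515, 0.62337482, 1.20459189])}
side {'vfov': 50.36162343554407, 'cx': 249.2617279328121, 'cy': 193.86080418439357, 'R': array([[ 9.89544666e-01, -1.44226675e-01,  1.44011508e-04],
       [-7.74720340e-02, -5.32380248e-01, -8.42952760e-01],
       [ 1.21652942e-01,  8.34128250e-01, -5.37987569e-01]]), 't': array([-0.59651441,  0.13958503,  1.13935817])}
{'time': 0.1, 'joints': array([ 1.12469240e+00,  3.79349924e-01,  1.73468042e+00, -4.23480446e-05,
        1.02850731e+00, -3.32696514e-02]), 'qd': array([-0.00089571, -0.00058387, -0.00046028, -0.00292886,  0.00074897,
        0.00107563]), 'tau': array([ 5.62860350e-04, -7.65043831e+01, -4.35298240e+01,  6.52761175e-02,
        3.98635876e-02, -3.27262671e-05]), 'position': array([0.2806962 , 0.64089353, 0.21337897]), 'orientation': array([-6.43810842e-01, -3.07472302e+00,  1.45539562e-03]), 'force': array([ 0.49315784, -0.78667595,  0.18538495]), 'ft_torque': array([-0.01593235,  0.02448716,  0.01128296]), 'grip_force': 0.0, 'gripper_width': 1.00067205836922}
```

View pics/top0.png

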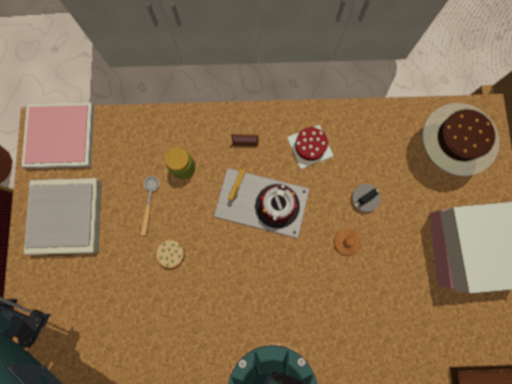

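View pics/side0.png

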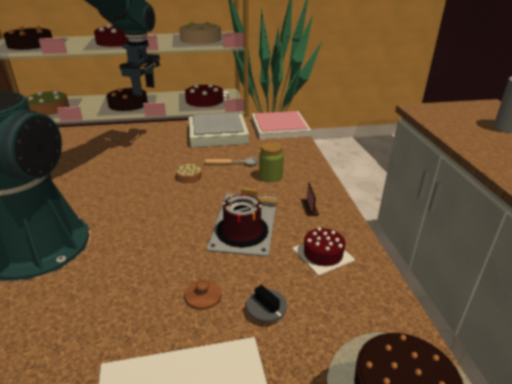

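```bash
cat > h.py <<'E'
import numpy as np,cv2
from station import telemetry,get_image,camera_info
def ray(c,u,v):
    f=192/np.tan(np.radians(c["vfov"])/2)
    d=c["R"].T@np.array([(u-c["cx"])/f,(v-c["cy"])/f,1]); return -c["R"].T@c["t"],d
def atz(c,u,v,z):
    o,d=ray(c,u,v); return o+d*(z-o[2])/d[2]
def proj(c,X):
    f=192/np.tan(np.radians(c["vfov"])/2); p=c["R"]@np.asarray(X)+c["t"]
    return np.array([c["cx"]+f*p[0]/p[2],c["cy"]+f*p[1]/p[2]])
def snap(n,name):
    c=camera_info(n); im=get_image(n); cv2.imwrite(f"pics/{name}.png",im[...,::-1]); return c,im
E
python3 - <<'E'
import cv2,numpy as np
from h import *
im=cv2.imread("pics/top0.png")[150:260,205:395]
im=cv2.resize(im,None,fx=4.2,fy=4.2,interpolation=cv2.INTER_CUBIC); cv2.imwrite("pics/top0c.png",im)
c=camera_info("top")
for n,u,v,z in [("grinder",278,202,.1),("tb",236,187,.05),("lid",366,198,.025),("jar",170,155,.12)]: print(n,atz(c,u,v,z))
w=camera_info("wrist"); print(w)
E
```

```text
grinder [ 0.57324018 -0.03538394  0.1       ]
tb [0.63434771 0.09551155 0.05      ]
lid [ 0.58923285 -0.32936013  0.025     ]
jar [0.72806583 0.29489136 0.12      ]
{'vfov': 64.53804385608348, 'cx': 256.68329036922034, 'cy': 194.06578804149157, 'R': array([[ 4.00912636e-01,  9.16115958e-01, -7.81218859e-04],
       [ 8.76637387e-01, -3.83388023e-01,  2.90724123e-01],
       [ 2.66037499e-01, -1.17239820e-01, -9.56806602e-01]]), 't': array([-0.69971268, -0.03318227,  0.3925054 ])}
```

View pics/top0c.png

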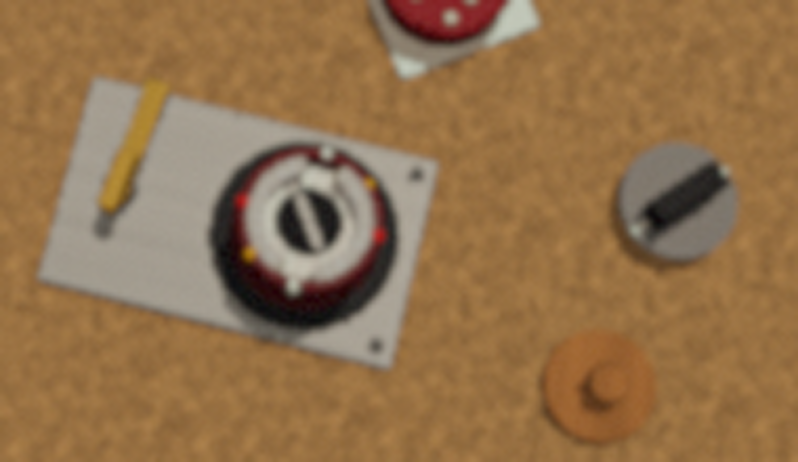

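```bash
python3 - <<'E'
from h import *
from scipy.optimize import least_squares
c=camera_info("top")
P=lambda u,v:np.array([205+u/4.2-.38,150+v/4.2-.38])
pts=[((.085,.195,.01),P(97,77)),((.085,-.09,.01),P(438,160)),((-.085,-.09,.01),P(390,367)),((-.085,.195,.01),P(38,280)),
((.05,0,.1015),P(327,153)),((-.05,0,.1015),P(293,285)),((0,-.05,.1015),P(380,236)),((0,.05,.1015),P(242,201)),((.03535,-.03535,.1015),P(370,184)),((-.03535,.03535,.1015),P(250,254))]
def W(x,p):
    a=x[2];return np.array([x[0]+np.cos(a)*p[0]-np.sin(a)*p[1],x[1]+np.sin(a)*p[0]+np.cos(a)*p[1],p[2]])
r=least_squares(lambda x:np.concatenate([proj(c,W(x,p))-q for p,q in pts]),[.57,-.03,0])
print(r.x,r.fun.reshape(-1,2).round(2))
x=r.x;print("pivot",W(x,(0,.15,.054)), (proj(c,W(x,(0,.15,.054)))+.38-[205,150])*4.2)
for n,q,z in [("tip",P(158,85),.026),("barlow",P(113,208),.062),("lidW+",P(725,170),.026),("lidW-",P(636,230),.026),("flc",P(678,202),.026),("jar_lid",P(600,388),.01)]: print(n,atz(c,*q,z))
t,l=atz(c,*P(158,85),.026),W(x,(0,.15,.054)); d=t-l; print("tb world ang",np.arctan2(d[1],d[0]), "len",np.hypot(*d[:2]))
a=atz(c,*P(725,170),.026)-atz(c,*P(636,230),.026); print("lid ang",np.arctan2(a[1],a[0]))
E
```

```text
[ 0.57428652 -0.03717213 -0.2797964 ] [[-0.85 -0.33]
 [ 0.38  0.33]
 [ 0.25  0.65]
 [-0.22 -0.05]
 [-0.09  0.1 ]
 [ 0.35 -0.25]
 [-0.71 -0.29]
 [ 0.62  0.16]
 [-0.33 -0.02]
 [ 0.54 -0.3 ]]
pivot [0.61571052 0.10699463 0.054     ] [117.06105286 180.29481085]
tip [0.69659224 0.07466107 0.026     ]
barlow [0.59296297 0.11003973 0.062     ]
lidW+ [ 0.61426917 -0.36829272  0.026     ]
lidW- [ 0.56895965 -0.29475827  0.026     ]
flc [ 0.59001441 -0.32931176  0.026     ]
jar_lid [ 0.44865371 -0.26130433  0.01      ]
tb world ang -0.38030242667839587 len 0.08710517952466898
lid ang -1.0185738433478229
```

jog_arm --motion "0.12 -0.19 0.03 0 0 0 -1;0.12 -0.19 0.03 0 0 0 -1;0.12 -0.19 0.03 0 0 0 -1;0.12 -0.19 0.03 0 0 0 -1;0.12 -0.19 0.03 0 0 0 -1;0.12 -0.19 0.03 0 0 0 -1;0.12 -0.19 0.03 0 0 0 -1;0.12 -0.19 0.03 0 0 0 -1;0.12 -0.19 0.03 0 0 0 -1;0.12 -0.19 0.03 0 0 0 -1;0.12 -0.19 0.03 0 0 0 -1;0.12 -0.19 0.03 0 0 0 -1;0.12 -0.19 0.03 0 0 0 -1;0 0 0 0 0 0 -1"

```text
time: 1.85
position: [0.594, 0.1451, 0.2921]
orientation: [0.648, 3.074, -0.0]
force: [-0.6, 0.2, -0.6]
gripper_width: 0.999
grip_force: 0.0
```

```bash
python3 - <<'E'
from h import *
s=telemetry.sense(); print(s["time"],s["joints"].round(3),s["position"],s["orientation"])
c,im=snap("wrist","w1"); print(-c["R"].T@c["t"], c["R"][2])
G=np.array([.5743,-.0372]);a=-.28;R=np.array([[np.cos(a),-np.sin(a)],[np.sin(a),np.cos(a)]])
for p in [(0,.15,.054),(0,0,.1015),(.05,0,.1015),(-.085,-.09,.01),(.085,.195,.01)]: print(p,proj(c,[*(G+R@p[:2]),p[2]]))
cv2.imwrite("pics/w1c.png",cv2.resize(im[...,::-1],None,fx=1.5,fy=1.5,interpolation=cv2.INTER_CUBIC))
E
```

```text
1.85 [ 0.202  0.157  1.867 -0.     1.118 -0.954] [0.59398224 0.14512914 0.2920532 ] [ 6.47979041e-01  3.07366624e+00 -1.10404830e-04]
[0.51846331 0.17864619 0.46332477] [ 0.26646855 -0.11727321 -0.95668255]
(0, 0.15, 0.054) [237.81497583 189.54497212]
(0, 0, 0.1015) [118.90836102 215.20618868]
(0.05, 0, 0.1015) [128.98389983 250.40690625]
(-0.085, -0.09, 0.01) [ 71.56044502 147.91402793]
(0.085, 0.195, 0.01) [275.03169004 228.52851529]
```

View pics/w1c.png

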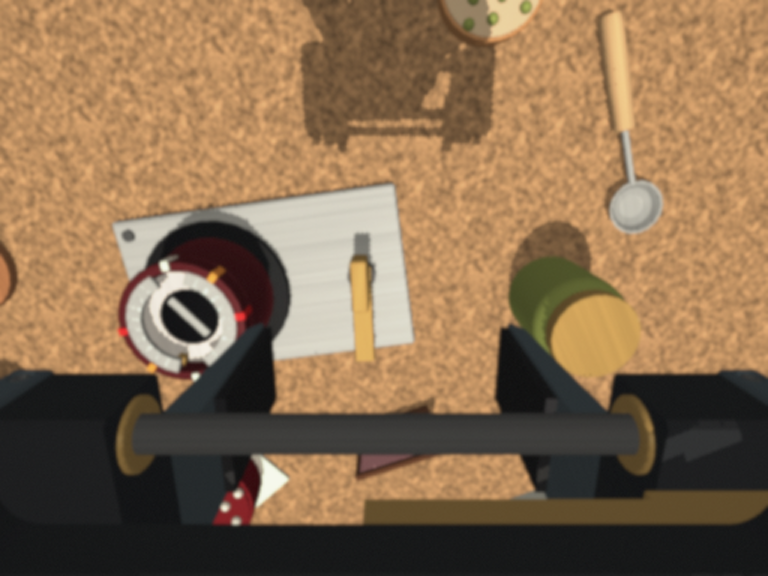

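```bash
python3 - <<'E'
from h import *
from scipy.optimize import least_squares
import pickle
c=camera_info("top");w=camera_info("wrist")
P=lambda u,v:np.array([205+u/4.2-.38,150+v/4.2-.38]); Q=lambda u,v:np.array([u/1.5-.17,v/1.5-.17])
pts=[(c,(.085,.195,.01),P(97,77)),(c,(.085,-.09,.01),P(438,160)),(c,(-.085,-.09,.01),P(390,367)),(c,(-.085,.195,.01),P(38,280)),
(c,(.05,0,.1015),P(327,153)),(c,(-.05,0,.1015),P(293,285)),(c,(0,-.05,.1015),P(380,236)),(c,(0,.05,.1015),P(242,201)),(c,(.03535,-.03535,.1015),P(370,184)),(c,(-.03535,.03535,.1015),P(250,254))]
pw=[(w,(-.085,-.09,.01),Q(113,224)),(w,(-.085,.195,.01),Q(393,184)),(w,(.085,.195,.01),Q(412,343)),(w,(.05,0,.1015),Q(196,377)),(w,(-.05,0,.1015),Q(166,266)),(w,(0,.05,.1015),Q(241,316)),(w,(0,-.05,.1015),Q(123,331)),(w,(-.03535,.03535,.1015),Q(215,277)),(w,(.03535,-.03535,.1015),Q(152,368))]
def W(x,p):
    a=x[2];return np.array([x[0]+np.cos(a)*p[0]-np.sin(a)*p[1],x[1]+np.sin(a)*p[0]+np.cos(a)*p[1],p[2]])
for S in (pw,pts+pw):
    r=least_squares(lambda x:np.concatenate([proj(k,W(x,p))-q for k,p,q in S]),[.57,-.03,0]); x=r.x
    print(x,"pivot",W(x,(0,.15,.054)));
print(r.fun.reshape(-1,2)[-9:].round(2))
b0,b1,t=atz(w,*Q(360,258),.062),atz(w,*Q(362.5,312),.062),atz(w,*Q(365,360),.03)
print(b0,b1,(b0+b1)/2,np.hypot(*(b1-b0)[:2]),t)
d=t-b0;print("ang",np.arctan2(d[1],d[0]),np.hypot(*d[:2]))
E
```

```text
[ 0.57497347 -0.03382948 -0.2814109 ] pivot [0.61663017 0.11027021 0.054     ]
[ 0.57490786 -0.03442061 -0.28133294] pivot [0.61655332 0.10968232 0.054     ]
[[-2.14 -0.83]
 [ 1.06 -0.22]
 [ 1.76  0.85]
 [-0.07 -0.1 ]
 [-0.71  0.75]
 [-1.47  0.44]
 [ 0.51  0.22]
 [-2.24  1.17]
 [ 0.08 -0.88]]
[0.59124507 0.12253406 0.062     ] [0.6389243  0.10319632 0.062     ] [0.61508469 0.11286519 0.062     ] 0.0514515094539515 [0.69773494 0.07747381 0.03      ]
ang -0.40029515014591666 0.11563095685645462
```

jog_arm --motion "0.022 -0.035 -0.22 0 0 0.008 -1;0.022 -0.035 -0.22 0 0 0 -1;0.022 -0.034 -0.22 0 0 0 -1;0.022 -0.034 -0.22 0 0 0 -1;0.022 -0.035 -0.2 0 0 0 -1;0 0 -0.12 0 0 0 -1;0 0 -0.07 0 0 0 -1;0 0 0 0 0 0 -1;0 0 0 0 0 0 -1"

```text
time: 3.02
position: [0.6153, 0.1131, 0.0389]
orientation: [0.604, 3.082, 0.001]
force: [-0.2, -0.2, -0.3]
gripper_width: 1.002
grip_force: 0.0
```

jog_arm --motion "0 0 0 0 0 0 0;0 0 0 0 0 0 0.4;0 0 0 0 0 0 1;0 0 0 0 0 0 1;0 0 0 0 0 0 1;0 0 0 0 0 0 1;0 0 0 0 0 0 1;0 0 0 0 0 0 1"

```text
time: 4.03
position: [0.6136, 0.1101, 0.0378]
orientation: [-0.601, -3.081, 0.007]
force: [-4.2, -24.8, 13.8]
gripper_width: 0.176
grip_force: 30.0
```

jog_arm --motion "-0.004 -0.008 0 0 0 0 1;-0.004 -0.008 0 0 0 0 1;0 0 0 0 0 0 1"

```text
time: 4.4
position: [0.6135, 0.1098, 0.0379]
orientation: [0.605, 3.082, 0.001]
force: [3.1, 2.7, -4.1]
gripper_width: 0.175
grip_force: 30.0
```

jog_arm --motion "0 0 0 0 0 -0.03 1;0 0 0 0 0 -0.03 1;0 0 0 0 0 -0.03 1;0 0 0 0 0 -0.03 1;0 0 0 0 0 -0.03 1;0 0 0 0 0 -0.03 1;0 0 0 0 0 -0.03 1;0 0 0 0 0 0 1"

```text
time: 5.4
position: [0.615, 0.1112, 0.038]
orientation: [1.573, 2.717, 0.006]
force: [11.9, 17.6, -14.8]
gripper_width: 0.175
grip_force: 30.0
```

jog_arm --motion "0.004 0.004 0 0 0 -0.03 1;0.004 0.005 0 0 0 -0.03 1;0 0 0 0 0 -0.03 1;0 0 0 0 0 -0.03 1;0 0 0 0 0 -0.03 1;0 0 0 0 0 -0.03 1;0 0 0 0 0 -0.03 1;0 0 0 0 0 -0.03 1;0 0 0 0 0 0 1;0 0 0 0 0 0 1"

```text
time: 6.65
position: [0.6174, 0.1118, 0.038]
orientation: [2.46, 1.949, 0.008]
force: [17.7, 2.9, -18.7]
gripper_width: 0.175
grip_force: 30.0
```

jog_arm --motion "0.01 0 0 0 0 -0.01 1;0 0 0 0 0 0 1;0 0 0 0 0 0 -0.5;0 0 0 0 0 0 -1;0 0 0 0 0 0 -1;0 0 0 0 0 0 -1;0 0 0.1 0 0 0 -1;0 0 0.25 0 0 0 -1;0 0 0.25 0 0 0 -1;0 0 0.25 0 0 0 -1;0 0 0.25 0 0 0 -1;0 -0.1 0.2 0 0 0 -1;0 0 0 0 0 0 -1"

```text
time: 8.28
position: [0.6182, 0.0906, 0.3029]
orientation: [2.491, 1.909, 0.009]
force: [0.6, 0.3, -0.6]
gripper_width: 1.0
grip_force: 0.0
```

jog_arm --motion "-0.048 -0.083 0 0 0 0.043 -1;-0.048 -0.083 0 0 0 0.043 -1;-0.048 -0.083 0 0 0 0.043 -1;-0.048 -0.083 0 0 0 0.043 -1;-0.048 -0.083 0 0 0 0.043 -1;-0.048 -0.083 0 0 0 0.043 -1;0 0 0 0 0 0 -1;0 0 0 0 0 0 -1;0 0 0 0 0 0 -1"

```text
time: 9.4
position: [0.5594, -0.0078, 0.2979]
orientation: [-1.538, -2.739, -0.0]
force: [-0.9, -0.3, 0.3]
gripper_width: 0.998
grip_force: 0.0
```

```bash
python3 - <<'E'
from h import *
import pickle
s=telemetry.sense(); print(s["time"],s["joints"].round(3),s["position"],s["orientation"],s["qd"].round(3))
c,im=snap("wrist","w2"); pickle.dump((c,s),open("w2.pkl","wb"))
cv2.imwrite("pics/w2c.png",cv2.resize(im[...,::-1],None,fx=1.56,fy=1.56,interpolation=cv2.INTER_CUBIC))
E
```

```text
9.4 [-0.056  0.062  1.961  0.     1.119 -0.603] [ 0.55941869 -0.00784458  0.29789424] [-1.53817534e+00 -2.73915212e+00 -2.64327552e-05] [-0.002  0.    -0.002  0.    -0.001 -0.011]
```

View pics/w2c.png

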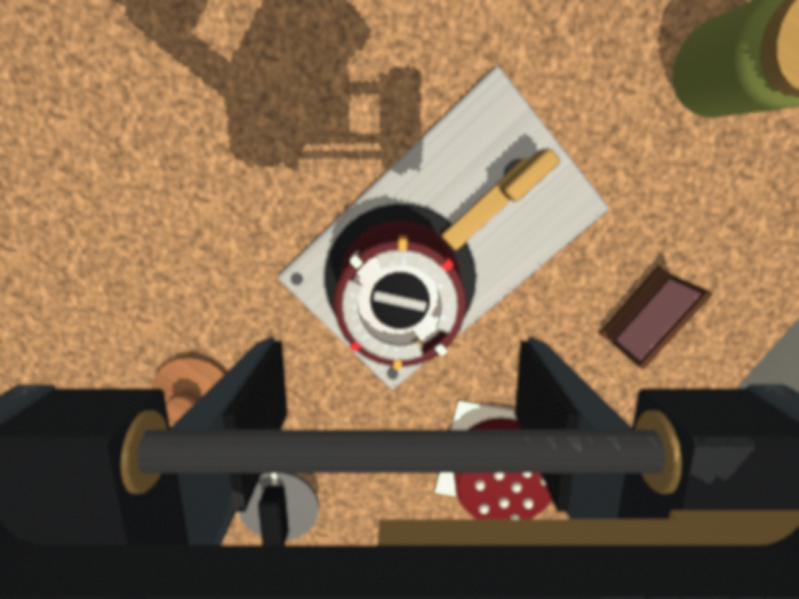

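jog_arm --motion "0.012 -0.2 0 0 0 0 -1;0.012 -0.2 0 0 0 0 -1;0.012 -0.2 0 0 0 0 -1;0.012 -0.2 0 0 0 0 -1;0.012 -0.2 0 0 0 0 -1;0.012 -0.2 0 0 0 0 -1;0.012 -0.2 0 0 0 0 -1;0 -0.1 0 0 0 0 -1;0 0 0 0 0 0 -1;0 0 0 0 0 0 -1"

```text
time: 10.7
position: [0.576, -0.3074, 0.2978]
orientation: [-1.536, -2.74, -0.0]
force: [0.5, -0.2, -0.3]
gripper_width: 0.998
grip_force: 0.0
```

```bash
python3 - <<'E'
from h import *
import pickle
s=telemetry.sense(); print(s["time"],s["joints"].round(3),s["position"],s["orientation"],s["qd"].round(3))
c,im=snap("wrist","w3"); pickle.dump((c,s),open("w3.pkl","wb"))
cv2.imwrite("pics/w3c.png",cv2.resize(im[...,::-1],None,fx=1.56,fy=1.56,interpolation=cv2.INTER_CUBIC))
E
```

```text
10.7 [-0.526  0.221  1.779  0.     1.142 -1.075] [ 0.57604259 -0.30739954  0.29778294] [-1.53619597e+00 -2.73986407e+00 -2.99855969e-04] [ 0.006 -0.006  0.002 -0.001  0.001 -0.003]
```

View pics/w3c.png

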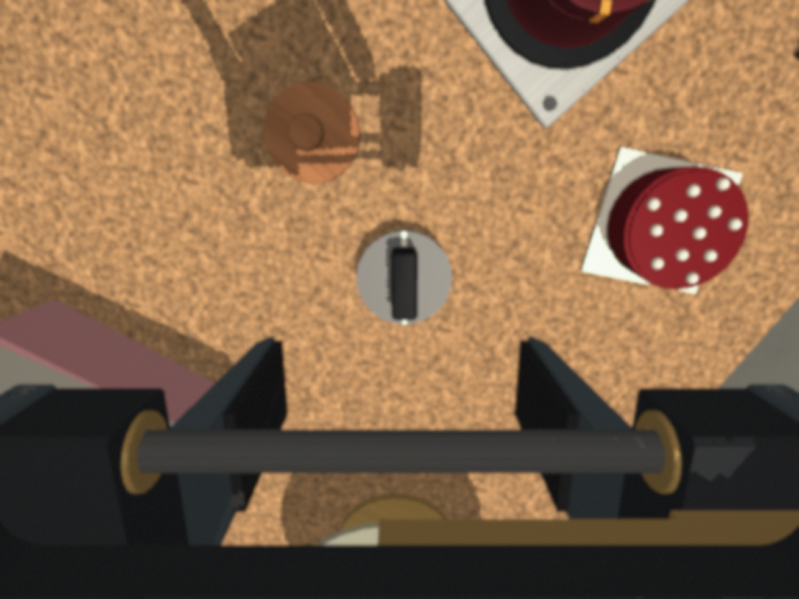

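```bash
python3 - <<'E'
from h import *
from scipy.optimize import least_squares
import pickle
w,s2=pickle.load(open("w2.pkl","rb")); v,s3=pickle.load(open("w3.pkl","rb"))
Q=lambda u,v:np.array([u/1.56-.18,v/1.56-.18]); a=.03535
pl=[(w,(-.085,-.09,.01),Q(279,276)),(w,(-.085,.195,.01),Q(499,67)),(w,(.085,.195,.01),Q(607,209)),(w,(.085,-.09,.01),Q(393,388))]
mk=[(w,(.05,0,.1015),Q(441,350)),(w,(-.05,0,.1015),Q(356,262)),(w,(0,.05,.1015),Q(449,265)),(w,(0,-.05,.1015),Q(355,346)),(w,(-a,a,.1015),Q(403,243)),(w,(a,-a,.1015),Q(397,364))]
def W(x,p):
    a=x[2];return np.array([x[0]+np.cos(a)*p[0]-np.sin(a)*p[1],x[1]+np.sin(a)*p[0]+np.cos(a)*p[1],p[2]])
for S in (pl,mk,pl+mk):
    r=least_squares(lambda x:np.concatenate([proj(k,W(x,p))-q for k,p,q in S]),[.57,-.03,0]); x=r.x
    print(x,"pivot",W(x,(0,.15,.054)));print(r.fun.reshape(-1,2).round(1).tolist())
t,b=atz(w,*Q(453,243),.03),atz(w,*Q(549,159),.062);d=t-b;print("tb ang",np.arctan2(d[1],d[0]),"q",x[2]-np.arctan2(d[1],d[0]))
# lid
A,B=atz(v,*Q(404,236),.026),atz(v,*Q(404,322),.026);C=atz(v,*Q(405,277),.026);d=A-B
print("lid",A,B,(A+B)/2,C,atz(v,*Q(403,283),.058),"ang",np.arctan2(d[1],d[0]),np.hypot(*d[:2]))
for k,s in ((w,s2),(v,s3)): o=s["orientation"];print("tool y",2*np.arctan2(o[1],o[0])-np.pi/2, "fwd",k["R"][0])
E
```

```text
[ 0.57586018 -0.03537743 -0.28352048] pivot [0.61782077 0.10863406 0.054     ]
[[-2.0, 0.8], [0.0, -1.7], [2.7, 0.3], [-0.9, 2.0]]
[ 0.57580705 -0.03516893 -0.28419118] pivot [0.61786422 0.10881438 0.054     ]
[[-0.3, -0.8], [0.9, -0.2], [-1.4, 0.5], [0.5, -0.6], [0.1, 1.5], [0.3, -0.7]]
[ 0.5758211  -0.03523883 -0.28377294] pivot [0.61781805 0.10876205 0.054     ]
[[-2.0, 0.6], [0.1, -1.8], [2.7, 0.2], [-0.9, 1.9], [-0.3, -0.8], [0.9, -0.1], [-1.4, 0.5], [0.5, -0.6], [0.0, 1.6], [0.3, -0.6]]
tb ang -1.7961771050292272 q 1.5124041634468777
lid [ 0.57168747 -0.2939404   0.026     ] [ 0.61628192 -0.36649438  0.026     ] [ 0.5939847  -0.33021739  0.026     ] [ 0.59316471 -0.3270495   0.026     ] [ 0.59020219 -0.32615592  0.058     ] ang 2.121909789513154 0.08516305427970858
tool y -5.735726469545691 fwd [ 8.53722202e-01  5.20728595e-01 -3.64246899e-04]
tool y -5.734405636249214 fwd [ 8.52995773e-01  5.21917704e-01 -3.47693225e-04]
```

```bash
python3 - <<'E'
from h import *
import pickle
v,s3=pickle.load(open("w3.pkl","rb")); im=cv2.imread("pics/w3.png")
hsv=cv2.cvtColor(im,cv2.COLOR_BGR2HSV); m=((hsv[...,1]<60)&(hsv[...,2]>60)).astype(np.uint8)
m[:140]=0;m[215:]=0;m[:,:215]=0;m[:,305:]=0
n,l,st,ce=cv2.connectedComponentsWithStats(m); k=1+np.argmax(st[1:,4]); print(st[k])
cs,_=cv2.findContours((l==k).astype(np.uint8),0,1); h=cv2.convexHull(max(cs,key=len)); e=cv2.fitEllipse(h); print(e)
print(atz(v,*e[0],.026)); r=[atz(v,e[0][0]+d,e[0][1],.026) for d in(-e[1][0]/2,e[1][0]/2)]; print(np.linalg.norm(r[0]-r[1])/2)
f=192/np.tan(np.radians(v["vfov"])/2)
print("tcp px",proj(v,s3["position"]),[proj(v,s3["position"]+np.array([0,0,z])) for z in (.01,.019,-.03)])
b=(im.max(2)<45).astype(np.uint8);b[:150]=0;b[210:]=0;b[:,:245]=0;b[:,272:]=0
n,l,st,ce=cv2.connectedComponentsWithStats(b);k=1+np.argmax(st[1:,4]);ys,xs=np.where(l==k);print(st[k],cv2.minAreaRect(np.c_[xs,ys].astype(np.float32)))
E
```

```text
[ 229  147   60   61 2131]
((258.5586853027344, 177.00955200195312), (59.56220626831055, 60.20382308959961), 102.80911254882812)
[ 0.59174277 -0.32724379  0.026     ]
0.044595276384668384
tcp px [256.16347531 241.52015448] [array([256.12966698, 249.01457622]), array([256.09598124, 256.48182375]), array([256.24698334, 223.00860794])]
[251 159  15  43 224] ((258.0, 180.0), (42.0, 14.0), 90.0)
```

jog_arm --motion "0.016 -0.02 -0.24 0 0 0 -1;0.016 -0.02 -0.24 0 0 0 -1;0.016 -0.02 -0.24 0 0 0 -1;0.016 -0.02 -0.24 0 0 0 -1;0.014 -0.018 -0.24 0 0 0 -1;0 0 -0.09 0 0 0 -1;0 0 -0.04 0 0 0 -1;0 0 0 0 0 0 -0.5;0 0 0 0 0 0 0;0 0 0 0 0 0 0.4;0 0 0 0 0 0 1;0 0 0 0 0 0 1;0 0 0 0 0 0 1;0 0 0 0 0 0 1"

```text
time: 12.5
position: [0.5916, -0.328, 0.0319]
orientation: [-1.537, -2.74, -0.0]
force: [0.9, -0.1, 0.1]
gripper_width: 0.261
grip_force: 0.2
```

jog_arm --motion "0 0 0 0 0 0 1;0 0 0 0 0 0 1;0 0 0.05 0 0 0 1;0 0 0.2 0 0 0 1;0 0 0.25 0 0 0 1;0 0 0.25 0 0 0 1;0 0 0.1 0 0 0 1;0 0 0 0 0 0 1;0 0 0 0 0 0 1"

```text
time: 13.62
position: [0.5907, -0.3275, 0.2]
orientation: [-1.536, -2.738, -0.0]
force: [-0.6, -0.4, -3.0]
gripper_width: 0.26
grip_force: 30.0
```

```bash
python3 - <<'E'
from h import *
import pickle
s=telemetry.sense(); print(s["time"],s["joints"].round(3),s["position"],s["orientation"],s["force"],s["grip_force"])
c,im=snap("wrist","w4"); pickle.dump((c,s),open("w4.pkl","wb"))
p=s["position"]
print("flange front",proj(c,p+np.r_[0.046*np.array([-.52,.853]),-.006]),"bar top front",proj(c,p+np.r_[0.032*np.array([-.52,.853]),.026]))
cv2.imwrite("pics/w4c.png",cv2.resize(im[160:310,160:360,::-1],None,fx=4,fy=4,interpolation=cv2.INTER_CUBIC))
E
```

```text
13.625 [-0.541  0.358  1.792 -0.     0.994 -1.089] [ 0.59074656 -0.32746869  0.19996806] [-1.53553704e+00 -2.73784037e+00 -8.79277435e-05] [-0.5968541  -0.39155585 -2.95553675] 29.999585151672363
flange front [256.3017088  166.44843042] bar top front [256.10231009 206.40286805]
```

View pics/w4c.png

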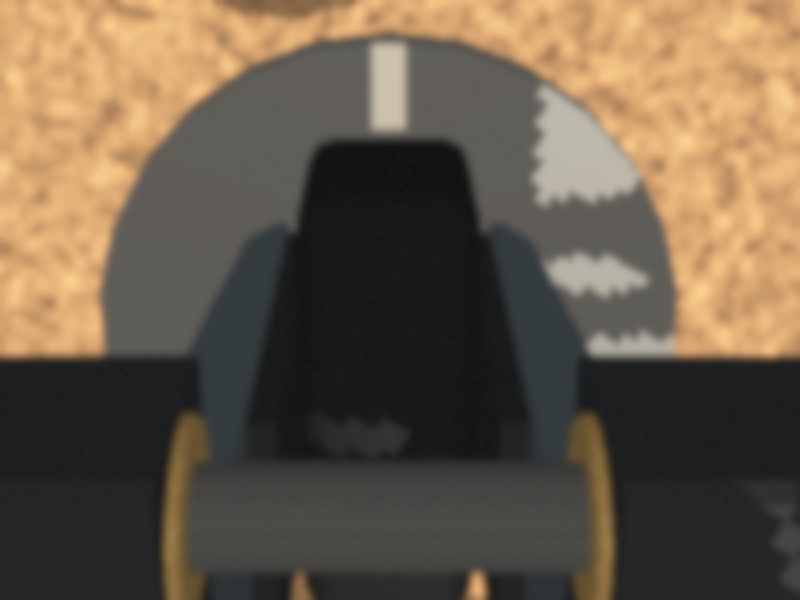

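jog_arm --motion "-0.01 0.183 0 0 0 0.029 1;-0.01 0.183 0 0 0 0.029 1;-0.01 0.183 0 0 0 0.029 1;-0.01 0.183 0 0 0 0.029 1;-0.01 0.183 0 0 0 0.03 1;-0.01 0.183 0 0 0 0.03 1;-0.01 0.183 0 0 0 0.03 1;-0.01 0.18 0 0 0 0.029 1;0 0 0 0 0 0 1;0 0 -0.1 0 0 0 1;0 0 -0.1 0 0 0 1;0 0 0 0 0 0 1;0 0 0 0 0 0 1"

```text
time: 15.3
position: [0.5757, -0.0362, 0.1617]
orientation: [-0.446, -3.109, 0.0]
force: [0.0, 0.3, -1.8]
gripper_width: 0.261
grip_force: 30.0
```

```bash
python3 - <<'E'
from h import *
s=telemetry.sense(); o=s["orientation"];print(s["position"],"tooly",2*np.arctan2(o[1],o[0])-np.pi/2,o[2],s["force"],s["ft_torque"])
c,im=snap("wrist","w5"); t,it=snap("top","top5")
a=cv2.resize(im[60:300,60:400,::-1],None,fx=1.5,fy=1.5,interpolation=2); b=cv2.resize(it[140:260,210:320,::-1],None,fx=2.6,fy=3*1.0,interpolation=2)
h=360;cv2.imwrite("pics/c5.png",np.hstack([a,cv2.resize(b,(280,h))]))
E
```

```text
[ 0.57568199 -0.0362005   0.16171346] tooly -4.997108282550002 7.026316202794022e-05 [ 4.11940776e-04  3.00083575e-01 -1.78317661e+00] [ 0.02019566 -0.01886595  0.01179852]
```

View pics/c5.png

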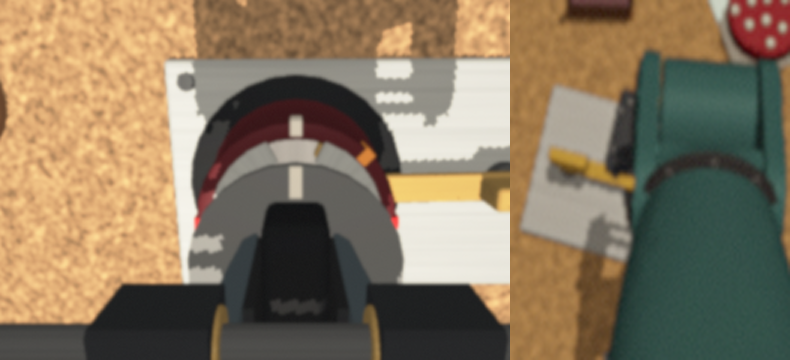

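```bash
python3 - <<'E'
from h import *
c=camera_info("wrist");p=telemetry.sense()["position"]
M=atz(c,60+296/1.5,60+126/1.5,.1015); u=np.array([np.cos(-.284),np.sin(-.284)])
print("G from -x mark",M[:2]+.05*u)
for r in (168.7,169.25):
    F=atz(c,257.3,r,p[2]-.006); print("lid from edge",F[:2]+.046*u, (F[:2]+.046*u-p[:2])@u)
E
```

```text
G from -x mark [ 0.57458033 -0.03486761]
lid from edge [ 0.57769338 -0.03593419] 0.0015853258053205334
lid from edge [ 0.57801341 -0.03602744] 0.001918669014494791
```

jog_arm --motion "-0.008 0.005 -0.05 0 0 0 1;0 0 -0.05 0 0 0 1;0 0 -0.03 0 0 0 1;0 0 -0.02 0 0 0 1;0 0 -0.015 0 0 0 1;0 0 -0.015 0 0 0 1;0 0 0 0 0 0 1"

```text
time: 16.27
position: [0.574, -0.0348, 0.1258]
orientation: [-0.444, -3.11, 0.0]
force: [0.6, -0.0, -1.3]
gripper_width: 0.264
grip_force: 30.0
```

jog_arm --motion "0 0 -0.01 0 0 0 1;0 0 -0.01 0 0 0 1;0 0 -0.01 0 0 0 1;0 0 -0.01 0 0 0 1;0 0 0 0 0 0 1"

```text
time: 16.9
position: [0.5739, -0.0348, 0.1178]
orientation: [-0.445, -3.11, 0.0]
force: [0.2, 0.5, -1.4]
gripper_width: 0.261
grip_force: 30.0
```

jog_arm --motion "0 0 -0.006 0 0 0 1;0 0 -0.005 0 0 0 1;0 0 -0.005 0 0 0 1;0 0 0 0 0 0 1"

```text
time: 17.4
position: [0.5742, -0.0348, 0.1158]
orientation: [-0.445, -3.11, 0.0]
force: [-7.1, 1.4, 16.8]
gripper_width: 0.259
grip_force: 30.0
```

jog_arm --motion "-0.004 0 0.002 0 0 0 1;0 0 0 0 0 0 1;0 0 0 0 0 -0.025 1;0 0 0 0 0 -0.025 1;0 0 0 0 0 -0.025 1;0 0 0 0 0 -0.025 1;0 0 0 0 0 -0.025 1;0 0 0 0 0 0 1"

```text
time: 18.4
position: [0.574, -0.0349, 0.1158]
orientation: [1.044, 2.962, 0.0]
force: [-0.3, 0.9, 7.2]
gripper_width: 0.263
grip_force: 30.0
```

jog_arm --motion "0 0 0 0 0 -0.025 1;0 0 0 0 0 -0.025 1;0 0 0 0 0 -0.025 1;0 0 0 0 0 -0.025 1;0 0 0 0 0 -0.025 1;0 0 0 0 0 0 1;0 0 0 0 0 0 1;0 0 0 0 0 0 1"

```text
time: 19.4
position: [0.5744, -0.0346, 0.1159]
orientation: [1.6, 2.702, 0.002]
force: [3.3, 1.7, 5.1]
gripper_width: 0.263
grip_force: 30.0
```

```bash
python3 - <<'E'
from h import *
s=telemetry.sense(); o=s["orientation"];print(s["position"],"tooly",2*np.arctan2(o[1],o[0])-np.pi/2,o[2],s["force"],s["ft_torque"],s["qd"].round(3))
c,im=snap("wrist","w6")
cv2.imwrite("pics/w6c.png",cv2.resize(im[100:290,130:390,::-1],None,fx=3,fy=3,interpolation=2))
E
```

```text
[ 0.57442346 -0.03463362  0.11587086] tooly 0.5015610461774553 0.0020779043657537946 [3.3331585  1.66245048 5.06018234] [ 0.59933187 -0.47237262  0.23020324] [-0.     0.001  0.001  0.001  0.001 -0.   ]
```

View pics/w6c.png

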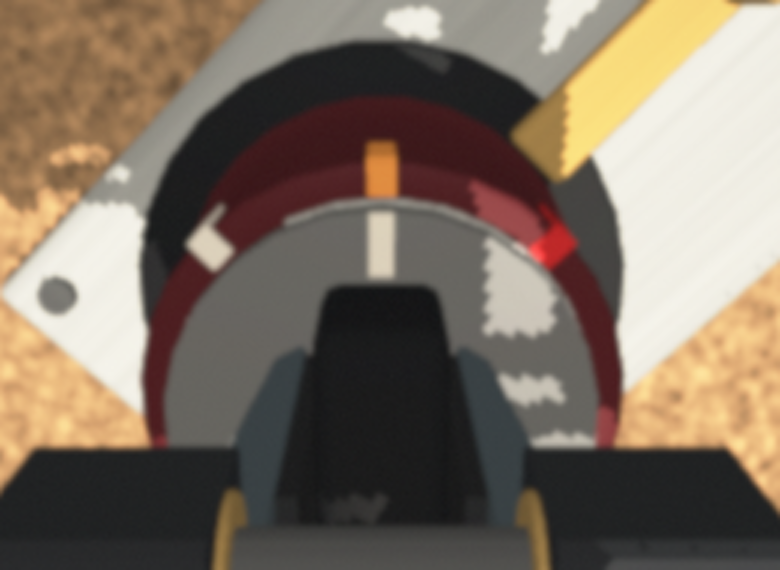

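The lid's white line (x≈381) points at the amber mark (x≈382). The flange is down at the rim, the turnbutton's tip is over the foot, and the 0.23 N m twist torque fits the spring.

```bash
python3 -c "
from station import ticket
print(ticket.hand_in())"
```

```text
the job is handed in; nothing more can be done
None
```

The job is handed in, with no verdict returned: the turnbutton points at the grinder, and the lid is fully home and held still at the amber marks (about 45° clockwise).

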